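# Check a border printing block in the go and no-go width gauges

## Task

Check the width of the wooden border printing block with the handle: keeping it face down at table level, push it lengthwise into the flared mouth of the long steel gauge (go) and right through until it is clear of the far end. Then try it lengthwise in the short steel gauge (no-go): centred on the gap and square to it, keep it pressed lightly against the jaws for about a second, without ramming it, to show that they stop it. Finally set it down gently, face down and flat in the wooden tray, let go, and leave the other things on the table where they are.

Things in the scene. Friction and masses are not known exactly. Their poses are not given: they have to be found in the camera images.
- block: Border printing block, brown wood, 80 long (x) x 40 wide (y) x 30 mm high, stained round its foot, face down on the table. Centred on its back a handle bar 60 (x) x 20 (y) x 36 mm high (top at 66 mm): grip it across y. Loose, 0.08 to 0.17 kg. Origin: centre of the underside; x lengthwise (at first within 0.6 rad of world x), z up. Either end may lead.
- go_gauge: Go gauge, fixed: two steel jaws 24 mm high, 22 thick, gap 43 mm wide and 50 long (x -25 to 25 mm). At the -x end, towards the robot, the mouth flares 9 mm a side over a further 15 mm (to x -40). No floor: the block slides on the table. Origin: middle of the 50 mm gap at table height; x along the gap from flared mouth to far end (within 0.35 rad of world x). Left or right of the middle.
- nogo_gauge: No-go gauge, fixed, on the other side: two square-ended steel jaws 24 mm high, 22 thick, 20 long (x -10 to 10 mm), no flare, gap 36 mm wide: the 40 mm block overlaps each jaw by 2 mm and cannot enter; stopped, its origin is 50 mm from the gauge's. Either end may be tried. Origin: middle of the gap at table height; x along the gap (within 0.35 rad of world x).
- tray: Open tray of pale wood, fixed to the table: 150 (x) x 110 (y) x 25 mm high outside, walls and floor 6 mm thick, so 138 x 98 mm inside. Origin: centre of the underside, inner floor 6 mm above it; x along the length (within 0.25 rad of world x).
- round_block: Bystander: loose round printing block, carved face up, 56 mm diameter, 35 mm high, between the gauges. Origin: centre of the underside.
- square_block: Bystander: loose square printing block, carved face up, 80 x 80 x 38 mm, far left. Origin: centre of the underside.
- dye_jar: Bystander: loose closed jar, 66 mm diameter, 75 mm high, far right. Origin: centre of the underside.
Things that resemble listed ones, but are neither listed nor needed, are in the scene too. Of the things like the go_gauge, leave any that is purple; of the rest the larger one is meant.

How it is judged (in metres and radians):
On the way, in this order (a step that is already met when the one before it is completed fails the run):
1. the block is down at table height (underside within 10 mm of the table) before the flared mouth of the go gauge (x of block in the frame of go_gauge between -0.17 and -0.06 m and y of block in the frame of go_gauge between -0.02 and 0.02 m and z of block in the frame of go_gauge below 0.01 m), for 0.04 s.
2. the block is in the go gap, at table height and lengthwise (x of block in the frame of go_gauge between -0.02 and 0.02 m and y of block in the frame of go_gauge between -0.005 and 0.005 m and z of block in the frame of go_gauge below 0.01 m and angle between the x axis of block and the x axis of go_gauge, either way round below 0.12 rad), for 0.04 s.
3. the block has come right through, at table height: its tail clear of the far end of the go gap (x of block in the frame of go_gauge between 0.0645 and 0.2 m and y of block in the frame of go_gauge between -0.03 and 0.03 m and z of block in the frame of go_gauge below 0.01 m), for 0.04 s.
4. the block is pressed with 1 N or more, lengthwise (within 0.1 rad), centred (within 5 mm) and at table height against the jaws of the no-go gap, for 0.3 s (((x of block in the frame of nogo_gauge between -0.056 and -0.045 m and y of block in the frame of nogo_gauge between -0.005 and 0.005 m and z of block in the frame of nogo_gauge below 0.01 m and angle between the x axis of block and the x axis of nogo_gauge, either way round below 0.1 rad and contact force between block and nogo_gauge above 1 N) or (x of block in the frame of nogo_gauge between 0.045 and 0.056 m and y of block in the frame of nogo_gauge between -0.005 and 0.005 m and z of block in the frame of nogo_gauge below 0.01 m and angle between the x axis of block and the x axis of nogo_gauge, either way round below 0.1 rad and contact force between block and nogo_gauge above 1 N))), for 0.3 s.
At the end, for the whole second after the job is handed in: The block rests upright (within 0.1 rad) and still on the floor of the tray, underside within 4 mm of the floor, its origin within 50 mm (x) and 40 mm (y) of the tray's, released; the bystanders are within 15 mm of where they were (x of block in the frame of tray between -0.05 and 0.05 m and y of block in the frame of tray between -0.04 and 0.04 m and z of block in the frame of tray below 0.01 m and angle between block's own z axis and vertical below 0.1 rad and linear speed of block below 0.02 m/s and distance of each of round_block, square_block, dye_jar from where it was at the start of the episode below 0.015 m); the robot touches nothing.
It fails at once if the block is lowered into the go gap from above, or lifted out of it, instead of being pushed through (x of block in the frame of go_gauge between -0.05 and 0.05 m and y of block in the frame of go_gauge between -0.03 and 0.03 m and z of block in the frame of go_gauge between 0.013 and 0.022 m).
It fails at once if the block gets into or over the no-go gap low down (x of block in the frame of nogo_gauge between -0.035 and 0.035 m and y of block in the frame of nogo_gauge between -0.03 and 0.03 m and z of block in the frame of nogo_gauge below 0.022 m).
It fails at once if the block is rammed against the no-go jaws with more than 45 N (contact force between block and nogo_gauge above 45 N).
It fails at once if the block is dropped into the tray: let go of with its underside more than 15 mm above the tray's floor (x of block in the frame of tray between -0.069 and 0.069 m and y of block in the frame of tray between -0.049 and 0.049 m and z of block in the frame of tray between 0.021 and 0.3 m and contact force between block and the fingers below 0.05 N).
It fails at once if a bystander (round block, square block or jar) is pushed more than 15 mm from its place or tipped (distance of any of round_block, square_block, dye_jar from where it was at the start of the episode above 0.015 m or angle between any of round_block, square_block, dye_jar's own z axis and vertical above 0.3 rad).
It also fails if it takes over 70 s, if anything falls off the work surface, if the arm or the gripper's body presses on something with over 40 N, if the wrist force passes 120 N, or if a joint passes its speed limit or range.

## Robot

A 7-joint arm with a two-finger parallel gripper is mounted at the origin on the work surface. World frame = base frame: x ahead of the robot, y to its left, z up, the work surface at z = 0. Lengths are in m, angles in degrees, forces in N, time in s.
With the tool pointing down it reaches from about 0.425 to 0.875 m from the base axis. Payload 4.7 kg.
Tool frame: the origin (TCP) lies midway between the tips of the shut fingers; the grasp point (between the pads) lies 19 mm behind it; z points along the fingers, y is the line along which they close (so a half turn about z gives the same grasp; the last joint's range is limited). The gripper opens to 87 mm and grips with 3 to 60 N. Pads are 19 mm wide; open, the fingers measure 117 mm over their backs; the gripper's body (75 mm by 190 mm) begins 51 mm behind the grasp point.
Start: joints at [75.693, 18.392, -4.016, 83.108, 1.295, 78.541, -3.26], TCP at [0.169, -0.628, 0.223] pointing down, gripper open.
Joint ranges: [-163.93, 163.93], [-17.29, 119.83], [-79.2, 71.16], [3.27, 140.29], [-89.18, 269.18], [5.43, 117.66], [-154.24, 154.24]. Speed limits (degrees/s): [147.25, 147.25, 180, 180, 180, 180, 180].

## Interface

Orientations are given as [roll, pitch, yaw] about the fixed x, y, z axes, in that order (R = Rz(yaw) Ry(pitch) Rx(roll)).
In Python, from cell import env gives the robot as it stands. The module is installed in compiled form; this text tells all that it offers.
- The arm moves only by the tool send_rows, never from a script. Its argument "series" is a list of rows, each an object with "travel": the shift along the tool's x, y, z in cm, a list of three; "dr": the turn, a rotation vector about the tool's x, y, z in degrees, a list of three; "claw": the finger opening in cm, from 0 to 8.7. In form: [{"travel": [tx, ty, tz], "dr": [wx, wy, wz], "claw": claw}, ...]. A call has 1 to 12 rows; each row is the pose to reach, as a shift and turn from the pose commanded when the call began, along the tool's axes at that moment; what a row does not reach only later rows make up. A row lasts 1/12 s, in which the tool goes at most 41.7 mm and 7.16 degrees, less where a joint would pass 70% of its speed; a pose out of reach is approached as far as the arm can. A call with a gripper value outside its range is refused whole. The fingers move at their own pace and stop on an object; "grip_force" is the grip in N (left out, the last holds). Time passes only in rows, so rows that repeat a pose let the fingers close. It gives the time, the measured TCP pose, the force and the opening at its end, in the units of the state.
- env.get_obs(): the state, without advancing time (a new reading comes with each control period).
- env.read_camera(name): name is "side" or "top" or "wrist"; returns the picture (480x640x3 uint8, blue, green, red); there is no depth.
- env.calibration(name): a dict with "fx", "fy", "cx", "cy" (pixels), "distortion" ([k1, k2, p1, p2, k3] as OpenCV has them; the pictures are not rectified), "cam_to_world" (4x4, takes a point from camera to world coordinates). Camera axes: x right, y down, z forward; pixel columns grow to the right and rows downward; lengths in m; the calibration is good to about 2 mm. A picture is of the moment at which its call begins: read the wrist's pose just before it. calibration takes no time and is no camera call; for the wrist camera it gives the pose at the moment of the call.
- env.sign_off(): hands the job in, once; it reports no verdict.
The state is a dict: "time_s": time; "qpos": joint angles; "joint_velocities": joint speeds; "effort": joint torques, N m; "tool_pos": TCP position; "tool_rot": TCP orientation; "force": force on the tool from outside, world axes, zero at the start; "wrist_torque": the same for the moment, N m; "grip_width": finger opening in m.
Only numpy, scipy, OpenCV 4.12 (cv2) and the standard library are available. Lean on these libraries where they do the work, as an engineer would, in place of code of your own. Each camera call takes 0.05 s, during which the arm holds its last target. There are 200 camera calls.

## Working session

There is one attempt and no reset: what is moved stays moved. The work goes in short steps, Python scripts to look and compute and a tool call to move; the robot and the scene stay as the last step left them, time stands still between calls to the robot, and variables do not carry over. Pictures are saved under pics/ and viewed, on a budget of 10 in all, crops included, one or two more only if the job needs it, and the job is handed in when it is done.

Besides the shell and the picture viewer there is one more tool, called by a JSON object that holds its "method" and its "body", one argument or row to a line. send_rows: Moves the arm, as the interface text tells. Its arguments: {"type":"object","properties":{"series":{"type":"array"},"grip_force":{"type":"number"}},"required":["series"]}

```bash
mkdir -p pics; python3 - <<'E'
from cell import env
import cv2,numpy as np
o=env.get_obs();print(o['time_s'],o['tool_pos'],o['tool_rot'],o['force'],o['grip_width'])
for n in('top','side'):
    c=env.calibration(n);print(n,c['fx'],c['cx'],c['cy'],c['distortion'],np.round(c['cam_to_world'],3).tolist())
    im=env.read_camera(n);cv2.imwrite(f'pics/{n}0.png',im)
E
```

```text
0.0 [ 0.16928325 -0.62698903  0.22147136] [-1.79890429e+02  5.07073715e-03  1.51149320e+01] [-0.97396918  0.01725746 -0.56318503] 0.08717263647974674
top 558.0516655133979 315.5397409183254 235.0648614407611 [0.01301356 0.         0.         0.         0.        ] [[0.01, -0.994, 0.108, 0.517], [-1.0, -0.01, -0.0, 0.001], [0.002, -0.108, -0.994, 1.246], [0.0, 0.0, 0.0, 1.0]]
side 617.7857752759414 332.35517675739493 246.88058870261514 [0.0196276 0.        0.        0.        0.       ] [[-0.708, -0.464, 0.533, -0.094], [-0.707, 0.465, -0.533, 0.757], [-0.001, -0.754, -0.657, 0.955], [0.0, 0.0, 0.0, 1.0]]
```

View pics/top0.png

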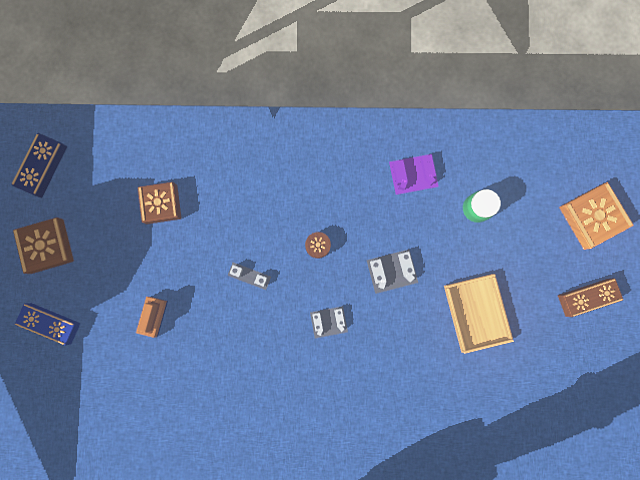

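View pics/side0.png

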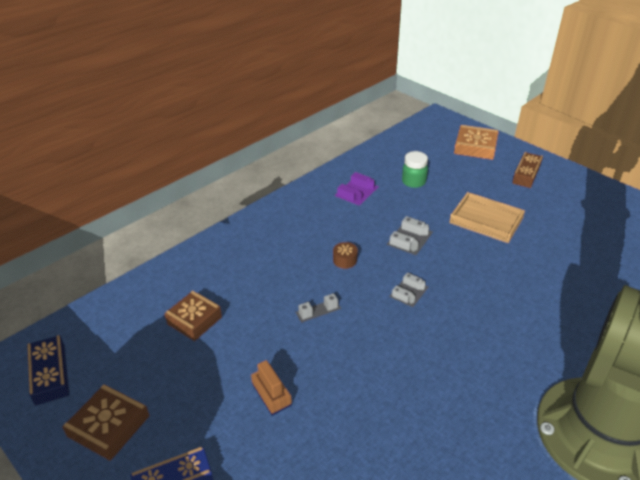

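The top view shows the block with its handle at (151,316), the tray at (480,312) and the no-go gauge, with two short jaws, at (249,275). The bystanders are the round block (318,244), the square block (158,201) and the jar (484,205).

There are three go-like things: purple at (414,172), large steel at (393,269) and small steel at (329,321). The purple one is excluded, so I take the larger steel one at (393,269). I'll confirm it in a crop.

```bash
cat > h.py <<'E'
from cell import env
import cv2,numpy as np
def ray(n,uv,z,c=None):
    c=c or env.calibration(n);K=np.array([[c['fx'],0,c['cx']],[0,c['fy'],c['cy']],[0,0,1]])
    p=cv2.undistortPoints(np.array(uv,float).reshape(-1,1,2),K,np.array(c['distortion'])).reshape(-1,2)
    T=np.array(c['cam_to_world']);d=np.c_[p,np.ones(len(p))]@T[:3,:3].T
    return (T[:3,3]+d*((z-T[2,3])/d[:,2:]))[:,:2]
def blobs(m,lo,hi=1e9):
    cs,_=cv2.findContours(m.astype(np.uint8),cv2.RETR_EXTERNAL,cv2.CHAIN_APPROX_NONE)
    return [c for c in cs if lo<cv2.contourArea(c)<hi]
def rect(n,c,z,cal=None):
    w=ray(n,c.reshape(-1,2),z,cal)*1000
    (x,y),(a,b),t=cv2.minAreaRect(w.astype(np.float32))
    if a<b:a,b,t=b,a,t+90
    return np.round([x,y,a,b,(t+90)%180-90],1)
E
python3 - <<'E'
from h import *
im=cv2.imread('pics/top0.png')
hsv=cv2.cvtColor(im,cv2.COLOR_BGR2HSV)
H,S,V=cv2.split(hsv)
c=(S<60)&(V>140);c[:110]=0
for k in blobs(c,20,3000): print('steel',np.round(k.reshape(-1,2).mean(0)),cv2.contourArea(k),rect('top',k,.024))
w=(H<25)&(S>60)&(V>50);w[:110]=0
for k in blobs(w,150,9000): print('wood',np.round(k.reshape(-1,2).mean(0)),cv2.contourArea(k),rect('top',k,.025))
a=cv2.resize(im[225:345,215:435],None,fx=3.6,fy=3.6,interpolation=cv2.INTER_CUBIC)
b=cv2.resize(im[285:345,120:180],None,fx=2.5,fy=2.5,interpolation=cv2.INTER_CUBIC)
o=np.zeros((600,800,3),np.uint8);o[:a.shape[0],:a.shape[1]]=a[:,:800];o[440:590,:150]=b
cv2.imwrite('pics/crop1.png',o)
E
```

```text
steel [328. 323.] 470.0 [460.3 -29.   71.5  55.3 -78.7]
steel [253. 279.] 205.5 [554.6 136.4  54.7  30.   70.2]
steel [235. 270.] 93.0 [570.4 175.4  26.   23.3 -20.5]
steel [391. 275.] 846.0 [ 571.9 -166.7   95.3   74.5  -75.5]
steel [486. 203.] 622.5 [ 724.4 -375.1   65.4   60.2  -63. ]
wood [151. 317.] 732.0 [467.6 354.8  81.5  44.8 -13.6]
wood [590. 297.] 1326.0 [ 518.9 -596.1  130.7   52.1  -71.7]
wood [478. 313.] 3597.0 [ 482.6 -352.9  150.1  115.1   14.1]
wood [318. 245.] 459.0 [627.8  -4.4  55.1  53.2 -62.8]
wood [ 42. 245.] 2247.0 [620.2 597.5 109.1 103.6 -73. ]
wood [596. 216.] 2711.5 [ 697.7 -616.1  123.1  111.7  -61.3]
wood [158. 203.] 1251.0 [717.5 349.7  83.6  82.6   9.4]
```

View pics/crop1.png

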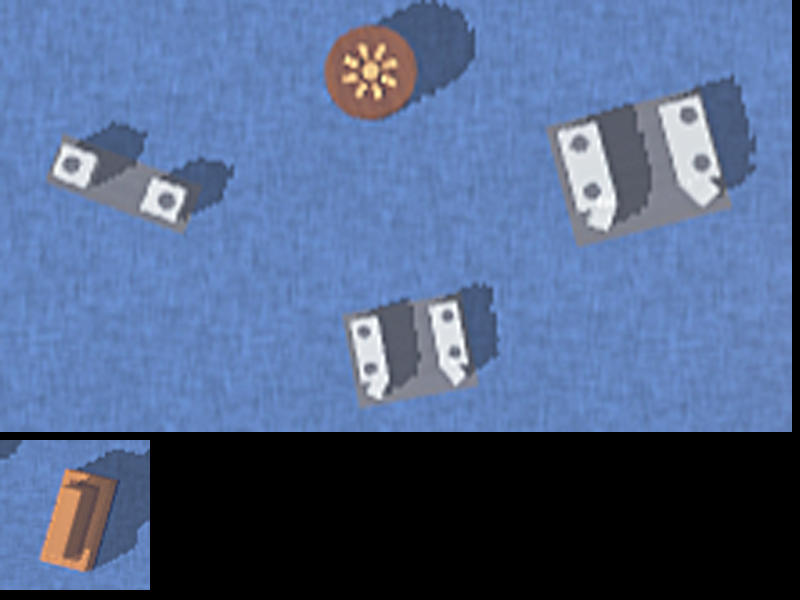

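The crop confirms the choice: the larger steel go gauge sits at crop (569-720, 95-230) with its flare facing the robot. The small one at (410,350) is a decoy, and the no-go is at (118,185). Next I'll plan a closer look with the wrist camera.

```bash
cat >> h.py <<'E'
from scipy.spatial.transform import Rotation as Ro
def go(x,y,z,yaw):
    o=env.get_obs();R=Ro.from_euler('xyz',o['tool_rot'],degrees=True);T=Ro.from_euler('xyz',[180,0,yaw],degrees=True)
    print('t',round(o['time_s'],2),'travel',np.round(R.inv().apply(np.array([x,y,z])-o['tool_pos'])*100,2),'dr',np.round((R.inv()*T).as_rotvec(degrees=True),2))
E
python3 - <<'E'
from h import *
o=env.get_obs();c=env.calibration('wrist');T=np.array(c['cam_to_world'])
R=Ro.from_euler('xyz',o['tool_rot'],degrees=True).as_matrix()
print(np.round(R.T@(T[:3,3]-o['tool_pos']),3),np.round(R.T@T[:3,:3],3),c['fx'],c['cx'],c['cy'])
im=cv2.imread('pics/top0.png')
H,S,V=cv2.split(cv2.cvtColor(im,cv2.COLOR_BGR2HSV))
c=(S<40)&(V>190);c[:110]=0
for k in blobs(c,20,3000): print('steel',np.round(k.reshape(-1,2).mean(0)),rect('top',k,.024))
go(.54,-.165,.35,15)
E
```

```text
[ 0.071 -0.    -0.162] [[ 0.001 -0.965 -0.262]
 [ 1.     0.001  0.   ]
 [-0.    -0.262  0.965]] 351.206737072757 320.8908914647366 241.80279148427584
steel [317. 324.] [455.   -5.7  47.4  16.1  12. ]
steel [339. 319.] [464.5 -53.2  47.4  16.2  11.8]
steel [260. 280.] [548.6 121.   21.7  20.6  70.2]
steel [235. 271.] [568.6 175.4  21.5  20.6  72.2]
steel [378. 273.] [ 564.5 -137.4   63.4   23.9   14. ]
steel [407. 266.] [ 581.2 -199.4   63.4   25.2   14.5]
steel [486. 203.] [ 724.3 -374.7   62.4   60.4  -45.7]
t 0.1 travel [ 47.84 -34.96 -12.79] dr [-0.1   0.01  0.11]
```

{"method": "send_rows", "body": {
  "series": [
    {"travel": [3, -3, 0], "dr": [0, 0, 0], "claw": 8.7},
    {"travel": [45, -31, 2], "dr": [0, 0, 0], "claw": 8.7},
    {"travel": [45, -31, 2], "dr": [0, 0, 0], "claw": 8.7},
    {"travel": [45, -31, 2], "dr": [0, 0, 0], "claw": 8.7},
    {"travel": [45, -31, 2], "dr": [0, 0, 0], "claw": 8.7},
    {"travel": [45, -31, 2], "dr": [0, 0, 0], "claw": 8.7},
    {"travel": [45, -31, 2], "dr": [0, 0, 0], "claw": 8.7},
    {"travel": [45, -31, 2], "dr": [0, 0, 0], "claw": 8.7},
    {"travel": [45, -31, 2], "dr": [0, 0, 0], "claw": 8.7},
    {"travel": [45, -31, 2], "dr": [0, 0, 0], "claw": 8.7},
    {"travel": [45, -31, 2], "dr": [0, 0, 0], "claw": 8.7},
    {"travel": [45, -31, 2], "dr": [0, 0, 0], "claw": 8.7}
  ]
}}

```text
time_s: 1.1
tool_pos: [0.4924, -0.245, 0.2042]
tool_rot: [180.0, 0.0, 15.1]
force: [0.8, -0.5, 0.3]
grip_width: 0.087
```

{"method": "send_rows", "body": {
  "series": [
    {"travel": [0, 0, 0], "dr": [0, 0, 0], "claw": 8.7},
    {"travel": [0, 0, 0], "dr": [0, 0, 0], "claw": 8.7},
    {"travel": [0, 0, 0], "dr": [0, 0, 0], "claw": 8.7},
    {"travel": [0, 0, 0], "dr": [0, 0, 0], "claw": 8.7}
  ]
}}

```text
time_s: 1.43
tool_pos: [0.4907, -0.2482, 0.2041]
tool_rot: [180.0, 0.1, 15.0]
force: [-0.0, -0.6, 0.0]
grip_width: 0.0871
```

```bash
python3 - <<'E'
from h import *
c=env.calibration('wrist');im=env.read_camera('wrist');cv2.imwrite('pics/w1.png',im)
H,S,V=cv2.split(cv2.cvtColor(im,cv2.COLOR_BGR2HSV))
m=(S<45)&(V>180)
for k in blobs(m,100,20000): print('steel',np.round(k.reshape(-1,2).mean(0)),rect('wrist',k,.024,c))
w=(H<30)&(S>60)&(V>50)
for k in blobs(w,1500): print('wood',np.round(k.reshape(-1,2).mean(0)),rect('wrist',k,.025,c))
go(.43,.34,.2,-14)
E
```

```text
steel [125. 193.] [465.2 -57.7  47.6  16.3  11.1]
steel [ 76. 189.] [455.9 -10.8  47.5  16.3  11.5]
steel [298. 111.] [ 580.8 -202.1   63.3   22.2   15.1]
steel [227. 111.] [ 564.1 -139.6   63.4   22.    15.2]
steel [543.   9.] [ 715.5 -386.    68.6   20.6  -74.7]
wood [467. 379.] [ 359.3 -453.8  396.6   26.4  -75.1]
wood [420. 243.] [ 490.2 -352.5  136.3  112.1   14.2]
wood [94. 14.] [610.  -12.9  70.5  29.9 -75.2]
t 1.48 travel [  9.32 -58.41   0.4 ] dr [2.000e-02 5.000e-02 2.894e+01]
```

View pics/w1.png

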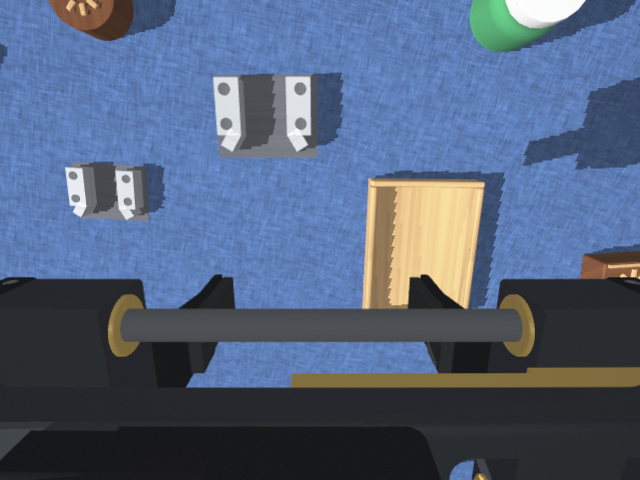

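The larger go gauge has its jaws at (227,111) and (298,111), and the tray is at (425,245). The decoy gauge is on the left at (100,190). Next is the block, with the no-go gauge in view.

{"method": "send_rows", "body": {
  "series": [
    {"travel": [1, -4, 0], "dr": [0, 0, 3], "claw": 8.7},
    {"travel": [7, -57, 0], "dr": [0, 0, 29], "claw": 8.7},
    {"travel": [7, -57, 0], "dr": [0, 0, 29], "claw": 8.7},
    {"travel": [7, -57, 0], "dr": [0, 0, 29], "claw": 8.7},
    {"travel": [7, -57, 0], "dr": [0, 0, 29], "claw": 8.7},
    {"travel": [7, -57, 0], "dr": [0, 0, 29], "claw": 8.7},
    {"travel": [7, -57, 0], "dr": [0, 0, 29], "claw": 8.7},
    {"travel": [7, -57, 0], "dr": [0, 0, 29], "claw": 8.7},
    {"travel": [7, -57, 0], "dr": [0, 0, 29], "claw": 8.7},
    {"travel": [7, -57, 0], "dr": [0, 0, 29], "claw": 8.7},
    {"travel": [7, -57, 0], "dr": [0, 0, 29], "claw": 8.7},
    {"travel": [7, -57, 0], "dr": [0, 0, 29], "claw": 8.7}
  ]
}}

```text
time_s: 2.48
tool_pos: [0.4224, 0.2462, 0.2048]
tool_rot: [180.0, -0.1, -14.1]
force: [1.6, -0.3, -0.4]
grip_width: 0.0872
```

```bash
python3 - <<'E'
from h import *
print(env.get_obs()['tool_pos'],env.get_obs()['tool_rot'],env.get_obs()['joint_velocities'].round(1) if hasattr(env.get_obs()['joint_velocities'],'round') else '')
go(.40,.34,.2,-14)
E
```

```text
[0.4224243  0.24618253 0.20484298] [ 1.79968011e+02 -1.23109007e-01 -1.40849832e+01] [-35.2  34.  -36.1 -21.3  28.1   0.3 -78.9]
t 2.48 travel [-4.46 -8.55  0.47] dr [ 0.03 -0.12 -0.09]
```

{"method": "send_rows", "body": {
  "series": [
    {"travel": [-2, -4, 0], "dr": [0, 0, 0], "claw": 8.7},
    {"travel": [-3, -6, 0], "dr": [0, 0, 0], "claw": 8.7},
    {"travel": [-3, -6, 0], "dr": [0, 0, 0], "claw": 8.7},
    {"travel": [-3, -6, 0], "dr": [0, 0, 0], "claw": 8.7},
    {"travel": [-3, -6, 0], "dr": [0, 0, 0], "claw": 8.7},
    {"travel": [-3, -6, 0], "dr": [0, 0, 0], "claw": 8.7}
  ]
}}

```text
time_s: 2.98
tool_pos: [0.4088, 0.3089, 0.2041]
tool_rot: [179.9, -0.0, -14.1]
force: [0.0, -0.5, 0.4]
grip_width: 0.0872
```

```bash
python3 - <<'E'
from h import *
c=env.calibration('wrist');im=env.read_camera('wrist');cv2.imwrite('pics/w2.png',im)
H,S,V=cv2.split(cv2.cvtColor(im,cv2.COLOR_BGR2HSV))
m=(S<45)&(V>180)
for k in blobs(m,100,20000): print('steel',np.round(k.reshape(-1,2).mean(0)),rect('wrist',k,.024,c))
w=(H<30)&(S>60)&(V>40)
for k in blobs(w,800):
    print('wood',np.round(k.reshape(-1,2).mean(0)),rect('wrist',k,.03,c))
o=env.get_obs();print(o['tool_pos'],o['tool_rot'])
E
```

```text
steel [628.  91.] [456.   11.5  46.2  26.6  -0.9]
steel [496.  28.] [536.7 119.4  22.3   6.6 -62.3]
steel [423.  13.] [563.5 179.   26.2  23.2  70. ]
wood [467. 379.] [198.4 193.9 390.9  26.   75.7]
wood [519. 325.] [248.2 132.8  77.9  34.5  -0.6]
wood [123. 325.] [350.1 538.2  77.7  34.4 -27.7]
wood [258. 173.] [466.7 354.2  79.2  42.3 -13.6]
wood [12. 86.] [588.2 537.2  82.   40.5 -27.3]
[0.40872376 0.30910085 0.20420628] [ 1.79931878e+02 -3.10524474e-02 -1.41189794e+01]
```

View pics/w2.png

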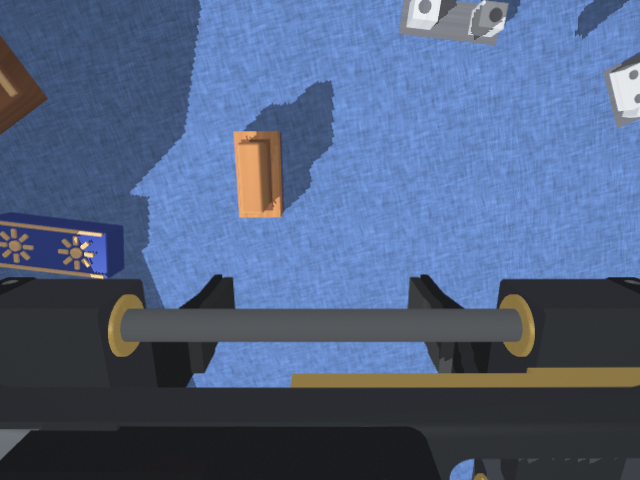

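The block is at px (258,173), which puts its centre at (467,354) mm with yaw about -13.7°. This agrees with the top view, so I grasp it.

{"method": "send_rows", "body": {
  "series": [
    {"travel": [2, -3, 3], "dr": [0, 0, 0], "claw": 8.7},
    {"travel": [4.5, -5.8, 6], "dr": [0, 0, -0.4], "claw": 8.7},
    {"travel": [4.5, -5.8, 9], "dr": [0, 0, -0.4], "claw": 8.7},
    {"travel": [4.5, -5.8, 12], "dr": [0, 0, -0.4], "claw": 8.7},
    {"travel": [4.5, -5.8, 14], "dr": [0, 0, -0.4], "claw": 8.7},
    {"travel": [4.5, -5.8, 15.5], "dr": [0, 0, -0.4], "claw": 8.7},
    {"travel": [4.5, -5.8, 16.7], "dr": [0, 0, -0.4], "claw": 8.7},
    {"travel": [4.5, -5.8, 16.7], "dr": [0, 0, -0.4], "claw": 8.7},
    {"travel": [4.5, -5.8, 16.7], "dr": [0, 0, -0.4], "claw": 8.7}
  ]
}}

```text
time_s: 3.78
tool_pos: [0.4656, 0.356, 0.0375]
tool_rot: [180.0, -0.0, -13.6]
force: [-0.0, 0.0, 0.2]
grip_width: 0.0869
```

{"method": "send_rows", "body": {
  "series": [
    {"travel": [0, 0, 0], "dr": [0, 0, 0], "claw": 2.6},
    {"travel": [0, 0, 0], "dr": [0, 0, 0], "claw": 2.6},
    {"travel": [0, 0, 0], "dr": [0, 0, 0], "claw": 2.6},
    {"travel": [0, 0, 0], "dr": [0, 0, 0], "claw": 1.5},
    {"travel": [0, 0, 0], "dr": [0, 0, 0], "claw": 1.5},
    {"travel": [0, 0, 0], "dr": [0, 0, 0], "claw": 1.5},
    {"travel": [0, 0, 0], "dr": [0, 0, 0], "claw": 1.5},
    {"travel": [0, 0, 0], "dr": [0, 0, 0], "claw": 1.5},
    {"travel": [0, 0, 0], "dr": [0, 0, 0], "claw": 1.5}
  ],
  "grip_force": 20
}}

```text
time_s: 4.53
tool_pos: [0.4651, 0.3568, 0.0374]
tool_rot: [180.0, 0.0, -13.5]
force: [-0.1, 0.9, -0.2]
grip_width: 0.035
```

{"method": "send_rows", "body": {
  "series": [
    {"travel": [0, 0, 0], "dr": [0, 0, 0], "claw": 1.5},
    {"travel": [0, 0, 0], "dr": [0, 0, 0], "claw": 1.5},
    {"travel": [0, 0, 0], "dr": [0, 0, 0], "claw": 1.5},
    {"travel": [0, 0, 0], "dr": [0, 0, 0], "claw": 1.5},
    {"travel": [0, 0, 0], "dr": [0, 0, 0], "claw": 1.5},
    {"travel": [0, 0, 0], "dr": [0, 0, 0], "claw": 1.5},
    {"travel": [0, 0, 0], "dr": [0, 0, 0], "claw": 1.5}
  ]
}}

```text
time_s: 5.12
tool_pos: [0.4651, 0.3568, 0.0373]
tool_rot: [180.0, 0.0, -13.5]
force: [-0.1, -0.6, -1.1]
grip_width: 0.02
```

{"method": "send_rows", "body": {
  "series": [
    {"travel": [0, 0, -3], "dr": [0, 0, 0], "claw": 1.5},
    {"travel": [0, 0, -7], "dr": [0, 0, 0], "claw": 1.5},
    {"travel": [2, 5, -8], "dr": [0, 0, -3], "claw": 1.5},
    {"travel": [4, 9, -8], "dr": [0, 0, -6], "claw": 1.5},
    {"travel": [5, 13, -8], "dr": [0, 0, -9], "claw": 1.5},
    {"travel": [6, 17, -8], "dr": [0, 0, -12], "claw": 1.5},
    {"travel": [7, 21, -8], "dr": [0, 0, -15], "claw": 1.5},
    {"travel": [8, 25, -8], "dr": [0, 0, -18], "claw": 1.5},
    {"travel": [9, 29, -8], "dr": [0, 0, -20], "claw": 1.5},
    {"travel": [10, 33, -8], "dr": [0, 0, -22], "claw": 1.5},
    {"travel": [10.5, 37, -8], "dr": [0, 0, -24], "claw": 1.5},
    {"travel": [11, 41, -8], "dr": [0, 0, -26], "claw": 1.5}
  ]
}}

```text
time_s: 6.12
tool_pos: [0.4773, -0.0592, 0.1176]
tool_rot: [180.0, -0.0, 12.6]
force: [0.1, 0.9, -1.7]
grip_width: 0.0196
```

```bash
python3 - <<'E'
from h import *
go(.464,-.199,.1,15)
E
```

```text
t 6.12 travel [-4.35 13.35  1.77] dr [ 0.03 -0.04 -2.38]
```

{"method": "send_rows", "body": {
  "series": [
    {"travel": [-1.5, 4, 0], "dr": [0, 0, -2], "claw": 1.5},
    {"travel": [-3, 8, 1], "dr": [0, 0, -2.4], "claw": 1.5},
    {"travel": [-4, 11, 1.8], "dr": [0, 0, -2.4], "claw": 1.5},
    {"travel": [-4, 12, 1.8], "dr": [0, 0, -2.4], "claw": 1.5},
    {"travel": [-4, 12, 1.8], "dr": [0, 0, -2.4], "claw": 1.5},
    {"travel": [-4, 12, 1.8], "dr": [0, 0, -2.4], "claw": 1.5},
    {"travel": [-4, 12, 1.8], "dr": [0, 0, -2.4], "claw": 1.5},
    {"travel": [-4, 12, 1.8], "dr": [0, 0, -2.4], "claw": 1.5}
  ]
}}

```text
time_s: 6.78
tool_pos: [0.4651, -0.1811, 0.0996]
tool_rot: [-180.0, -0.0, 15.1]
force: [-1.1, -0.8, -1.3]
grip_width: 0.0198
```

```bash
python3 - <<'E'
from h import *
c=env.calibration('wrist');im=env.read_camera('wrist');cv2.imwrite('pics/w3.png',im)
H,S,V=cv2.split(cv2.cvtColor(im,cv2.COLOR_BGR2HSV))
m=(S<45)&(V>180)
for k in blobs(m,100,20000): print('steel',np.round(k.reshape(-1,2).mean(0)),rect('wrist',k,.024,c))
w=(H<30)&(S>60)&(V>40)
o=env.get_obs()
for k in blobs(w,800): print('wood',np.round(k.reshape(-1,2).mean(0)),rect('wrist',k,o['tool_pos'][2]-.0073,c))
print(o['tool_pos'],o['tool_rot'])
go(.464,-.199,.1,15)
E
```

```text
steel [146. 201.] [465.3 -57.2  47.3  16.8  11.4]
steel [ 75. 197.] [456.  -10.7  47.5  16.3  11.2]
steel [400.  84.] [ 579.9 -200.6   65.3   25.8   15. ]
steel [298.  82.] [ 563.5 -139.2   64.6   22.    14.9]
wood [366. 373.] [ 425.8 -210.9  254.7   29.1  -74.7]
wood [321. 253.] [ 481.5 -176.6   56.6   39.6   15. ]
wood [559. 240.] [ 517.3 -291.3   85.8   65.8  -74.9]
[ 0.46508195 -0.18129208  0.09966892] [-1.79996655e+02 -2.24459782e-02  1.50915209e+01]
t 6.83 travel [-0.57  1.68 -0.03] dr [-0.   -0.02  0.09]
```

View pics/w3.png

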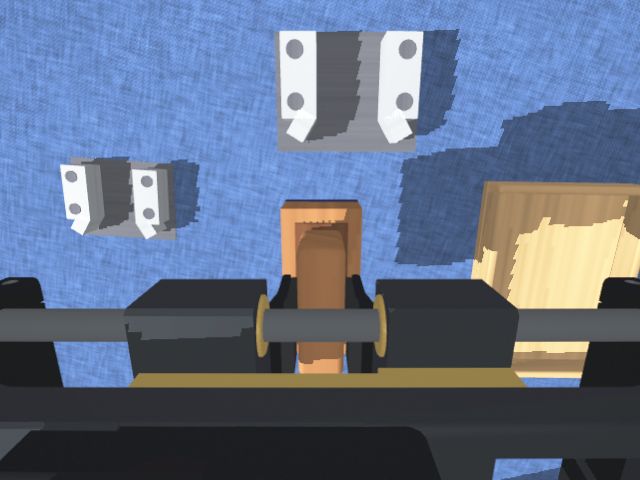

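The wrist view shows the block held with its front at px (281–361,204) and the go jaws at (298,82) and (400,84). The block is parallel to the gauge but about 17.7 mm to its left. I shift it sideways and lower it to the table.

{"method": "send_rows", "body": {
  "series": [
    {"travel": [-0.3, 1, 1], "dr": [0, 0, 0], "claw": 1.5},
    {"travel": [-0.5, 1.75, 2.5], "dr": [0, 0, 0], "claw": 1.5},
    {"travel": [-0.5, 1.75, 4], "dr": [0, 0, 0], "claw": 1.5},
    {"travel": [-0.5, 1.75, 5.2], "dr": [0, 0, 0], "claw": 1.5},
    {"travel": [-0.5, 1.75, 5.8], "dr": [0, 0, 0], "claw": 1.5},
    {"travel": [-0.5, 1.75, 6.1], "dr": [0, 0, 0], "claw": 1.5},
    {"travel": [-0.5, 1.75, 6.1], "dr": [0, 0, 0], "claw": 1.5},
    {"travel": [-0.5, 1.75, 6.1], "dr": [0, 0, 0], "claw": 1.5}
  ]
}}

```text
time_s: 7.5
tool_pos: [0.4647, -0.2014, 0.0387]
tool_rot: [180.0, -0.0, 14.9]
force: [-0.3, 0.8, -0.3]
grip_width: 0.0202
```

```bash
cat > m.py <<'E'
from h import *
import sys
c=env.calibration('wrist');im=env.read_camera('wrist');cv2.imwrite(f'pics/{sys.argv[1]}.png',im)
H,S,V=cv2.split(cv2.cvtColor(im,cv2.COLOR_BGR2HSV))
o=env.get_obs()
for k in blobs((S<45)&(V>180),100,20000): print('steel',np.round(k.reshape(-1,2).mean(0)),rect('wrist',k,.024,c))
for k in blobs((H<30)&(S>60)&(V>40),800): print('wood',np.round(k.reshape(-1,2).mean(0)),rect('wrist',k,o['tool_pos'][2]-.0073,c))
print(np.round(o['tool_pos'],4),o['tool_rot'],o['force'])
E
python3 m.py w4
```

```text
steel [ 52. 208.] [465.8 -58.8  47.1  16.4  10.9]
steel [386.  58.] [ 574.5 -202.6   54.7   24.5   15.1]
steel [246.  57.] [ 558.5 -141.    53.8   22.2   15.1]
wood [365. 373.] [ 425.7 -231.1  254.4   29.2  -75.1]
wood [321. 253.] [ 481.2 -196.9   56.5   39.8   15. ]
wood [566. 241.] [ 517.9 -315.8   80.1   66.2  -75.1]
[ 0.4649 -0.2015  0.0389] [ 1.79946534e+02 -5.96346568e-02  1.49346921e+01] [ 0.55820949 -0.07169713 -1.07293859]
```

{"method": "send_rows", "body": {
  "series": [
    {"travel": [1, -0.15, 0], "dr": [0, 0, 0], "claw": 1.5},
    {"travel": [2, -0.15, 0], "dr": [0, 0, 0], "claw": 1.5},
    {"travel": [3, -0.15, 0], "dr": [0, 0, 0], "claw": 1.5},
    {"travel": [3.6, -0.15, 0], "dr": [0, 0, 0], "claw": 1.5},
    {"travel": [4.2, -0.15, 0], "dr": [0, 0, 0], "claw": 1.5},
    {"travel": [4.8, -0.15, 0], "dr": [0, 0, 0], "claw": 1.5},
    {"travel": [5.4, -0.15, 0], "dr": [0, 0, 0], "claw": 1.5},
    {"travel": [6, -0.15, 0], "dr": [0, 0, 0], "claw": 1.5},
    {"travel": [6.5, -0.15, 0], "dr": [0, 0, 0], "claw": 1.5},
    {"travel": [7, -0.15, 0], "dr": [0, 0, 0], "claw": 1.5},
    {"travel": [7, -0.15, 0], "dr": [0, 0, 0], "claw": 1.5}
  ]
}}

```text
time_s: 8.47
tool_pos: [0.5326, -0.1813, 0.0385]
tool_rot: [180.0, -0.0, 15.0]
force: [0.6, -0.4, -0.3]
grip_width: 0.0199
```

{"method": "send_rows", "body": {
  "series": [
    {"travel": [0.6, 0, 0], "dr": [0, 0, 0], "claw": 1.5},
    {"travel": [1.2, 0, 0], "dr": [0, 0, 0], "claw": 1.5},
    {"travel": [1.8, 0, 0], "dr": [0, 0, 0], "claw": 1.5},
    {"travel": [2.4, 0, 0], "dr": [0, 0, 0], "claw": 1.5},
    {"travel": [3, 0, 0], "dr": [0, 0, 0], "claw": 1.5},
    {"travel": [3.6, 0, 0], "dr": [0, 0, 0], "claw": 1.5},
    {"travel": [4.2, 0, 0], "dr": [0, 0, 0], "claw": 1.5},
    {"travel": [4.8, 0, 0], "dr": [0, 0, 0], "claw": 1.5},
    {"travel": [5.4, 0, 0], "dr": [0, 0, 0], "claw": 1.5},
    {"travel": [6, 0, 0], "dr": [0, 0, 0], "claw": 1.5}
  ]
}}

```text
time_s: 9.3
tool_pos: [0.5901, -0.1662, 0.0384]
tool_rot: [180.0, 0.0, 14.9]
force: [-0.8, 0.6, -0.4]
grip_width: 0.0198
```

{"method": "send_rows", "body": {
  "series": [
    {"travel": [0.8, 0, 0], "dr": [0, 0, 0], "claw": 1.5},
    {"travel": [1.6, 0, 0], "dr": [0, 0, 0], "claw": 1.5},
    {"travel": [2.4, 0, 0], "dr": [0, 0, 0], "claw": 1.5},
    {"travel": [3.2, 0, 0], "dr": [0, 0, 0], "claw": 1.5},
    {"travel": [4, 0, 0], "dr": [0, 0, 0], "claw": 1.5},
    {"travel": [5, 0, 0], "dr": [0, 0, 0], "claw": 1.5},
    {"travel": [6, 0, 0], "dr": [0, 0, 0], "claw": 1.5},
    {"travel": [7, 0, 0], "dr": [0, 0, 0], "claw": 1.5},
    {"travel": [7, 0, 0], "dr": [0, 0, 0], "claw": 1.5},
    {"travel": [7, 0, 0], "dr": [0, 0, 0], "claw": 1.5}
  ]
}}

```text
time_s: 10.13
tool_pos: [0.6575, -0.1477, 0.0382]
tool_rot: [-180.0, 0.0, 15.0]
force: [0.1, -0.3, -2.0]
grip_width: 0.0199
```

{"method": "send_rows", "body": {
  "series": [
    {"travel": [0, 0, -3], "dr": [0, 0, 0], "claw": 1.5},
    {"travel": [0, 0, -6.5], "dr": [0, 0, 0], "claw": 1.5},
    {"travel": [-1, -3, -7], "dr": [0, 0, 3], "claw": 1.5},
    {"travel": [-2, -7, -7], "dr": [0, 0, 7], "claw": 1.5},
    {"travel": [-3, -11, -7], "dr": [0, 0, 11], "claw": 1.5},
    {"travel": [-4, -15, -7], "dr": [0, 0, 15], "claw": 1.5},
    {"travel": [-5, -19, -7], "dr": [0, 0, 19], "claw": 1.5},
    {"travel": [-6.5, -23, -7], "dr": [0, 0, 23], "claw": 1.5},
    {"travel": [-8, -27, -7], "dr": [0, 0, 27], "claw": 1.5},
    {"travel": [-9, -31, -7], "dr": [0, 0, 31], "claw": 1.5},
    {"travel": [-10, -34, -7], "dr": [0, 0, 35], "claw": 1.5},
    {"travel": [-11, -36.5, -7], "dr": [0, 0, 35], "claw": 1.5}
  ]
}}

```text
time_s: 11.13
tool_pos: [0.4547, 0.1783, 0.1087]
tool_rot: [-180.0, -0.0, -20.1]
force: [0.2, 0.6, -1.6]
grip_width: 0.0199
```

{"method": "send_rows", "body": {
  "series": [
    {"travel": [0, -0.8, 0], "dr": [0, 0, 0], "claw": 1.5},
    {"travel": [0, -0.8, 0], "dr": [0, 0, 0], "claw": 1.5},
    {"travel": [0, -0.8, 0], "dr": [0, 0, 0], "claw": 1.5},
    {"travel": [0, -0.8, 0], "dr": [0, 0, 0], "claw": 1.5}
  ]
}}

```text
time_s: 11.47
tool_pos: [0.4604, 0.1817, 0.1083]
tool_rot: [180.0, -0.0, -20.2]
force: [0.1, -0.1, -2.0]
grip_width: 0.02
```

```bash
python3 m.py w5
```

```text
steel [565. 162.] [457.7   2.2  51.6  24.9  11.3]
steel [625. 122.] [468.6 -35.5  45.3  26.   -7. ]
steel [359.  96.] [547.5 121.3  23.4  22.   69.9]
steel [274.  96.] [567.2 174.8  23.5  22.   69.8]
wood [326. 376.] [416.1 193.7 224.6  28.7  69.8]
wood [321. 253.] [476.2 175.4  56.6  39.7 -20.2]
[0.4604 0.1816 0.1083] [ 1.79956102e+02 -7.15511437e-03 -2.02551417e+01] [ 0.02534134 -0.19144866 -1.02042047]
```

View pics/w5.png

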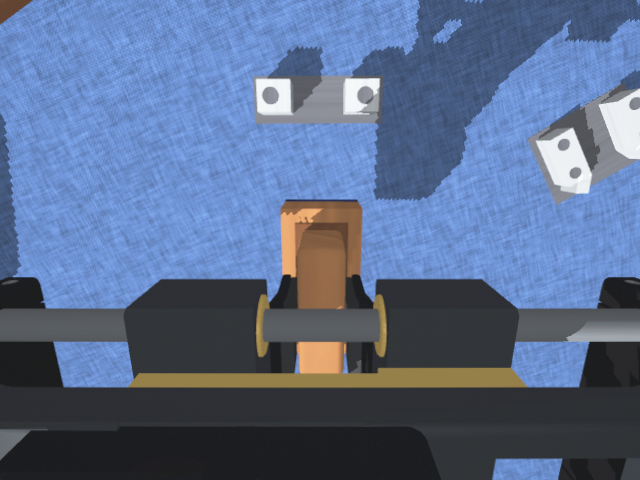

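The no-go jaws are at px (274,96) and (359,96), and the held block's front is at (281–361,204). It is square to the gauge and about 2.3 mm off centre. I lower it, shift it over and measure again.

{"method": "send_rows", "body": {
  "series": [
    {"travel": [0, -0.2, 2], "dr": [0, 0, 0], "claw": 1.5},
    {"travel": [0, -0.2, 4], "dr": [0, 0, 0], "claw": 1.5},
    {"travel": [0, -0.2, 5.5], "dr": [0, 0, 0], "claw": 1.5},
    {"travel": [0, -0.2, 6.5], "dr": [0, 0, 0], "claw": 1.5},
    {"travel": [0, -0.2, 6.9], "dr": [0, 0, 0], "claw": 1.5},
    {"travel": [0, -0.2, 6.9], "dr": [0, 0, 0], "claw": 1.5},
    {"travel": [0, -0.2, 6.9], "dr": [0, 0, 0], "claw": 1.5}
  ]
}}

```text
time_s: 12.1
tool_pos: [0.4609, 0.1851, 0.0398]
tool_rot: [-180.0, -0.0, -20.1]
force: [0.5, -0.2, -0.5]
grip_width: 0.0201
```

```bash
python3 m.py w6
```

```text
steel [605. 338.] [373.3  45.   40.1   2.5  69.8]
steel [630. 163.] [466.   17.8  33.5   6.5  11.1]
steel [374.  74.] [550.  125.6  18.8  10.  -20. ]
steel [263.  75.] [566.4 174.9  23.8  22.7  69.9]
wood [326. 376.] [417.  197.1 224.   28.6  69.9]
wood [321. 253.] [476.9 178.8  56.4  39.7 -20.1]
[0.4611 0.1855 0.0402] [-1.79951543e+02 -6.56105034e-02 -2.01140894e+01] [ 0.12603769  0.31573519 -1.09856535]
```

{"method": "send_rows", "body": {
  "series": [
    {"travel": [0.5, 0.1, 0.1], "dr": [0, 0, 0], "claw": 1.5},
    {"travel": [1.2, 0.1, 0.15], "dr": [0, 0, 0], "claw": 1.5},
    {"travel": [1.9, 0.1, 0.15], "dr": [0, 0, 0], "claw": 1.5},
    {"travel": [2.6, 0.1, 0.15], "dr": [0, 0, 0], "claw": 1.5},
    {"travel": [3.2, 0.1, 0.15], "dr": [0, 0, 0], "claw": 1.5},
    {"travel": [3.7, 0.1, 0.15], "dr": [0, 0, 0], "claw": 1.5},
    {"travel": [4, 0.1, 0.15], "dr": [0, 0, 0], "claw": 1.5},
    {"travel": [4.2, 0.1, 0.15], "dr": [0, 0, 0], "claw": 1.5},
    {"travel": [4.2, 0.1, 0.15], "dr": [0, 0, 0], "claw": 1.5},
    {"travel": [4.2, 0.1, 0.15], "dr": [0, 0, 0], "claw": 1.5}
  ]
}}

```text
time_s: 12.98
tool_pos: [0.4991, 0.1702, 0.0378]
tool_rot: [180.0, 0.0, -20.1]
force: [-0.2, -0.2, 0.2]
grip_width: 0.0199
```

{"method": "send_rows", "body": {
  "series": [
    {"travel": [0.05, 0, 0], "dr": [0, 0, 0], "claw": 1.5},
    {"travel": [0.1, 0, 0], "dr": [0, 0, 0], "claw": 1.5},
    {"travel": [0.15, 0, 0], "dr": [0, 0, 0], "claw": 1.5},
    {"travel": [0.2, 0, 0], "dr": [0, 0, 0], "claw": 1.5}
  ]
}}

```text
time_s: 13.32
tool_pos: [0.5012, 0.1694, 0.038]
tool_rot: [180.0, -0.0, -20.1]
force: [0.2, -0.3, -1.9]
grip_width: 0.0198
```

{"method": "send_rows", "body": {
  "series": [
    {"travel": [0.05, 0, 0], "dr": [0, 0, 0], "claw": 1.5},
    {"travel": [0.1, 0, 0], "dr": [0, 0, 0], "claw": 1.5},
    {"travel": [0.15, 0, 0], "dr": [0, 0, 0], "claw": 1.5},
    {"travel": [0.2, 0, 0], "dr": [0, 0, 0], "claw": 1.5},
    {"travel": [0.25, 0, 0], "dr": [0, 0, 0], "claw": 1.5},
    {"travel": [0.25, 0, 0], "dr": [0, 0, 0], "claw": 1.5}
  ]
}}

```text
time_s: 13.82
tool_pos: [0.5037, 0.1684, 0.0379]
tool_rot: [180.0, -0.0, -20.1]
force: [-0.2, -0.4, -1.0]
grip_width: 0.0198
```

{"method": "send_rows", "body": {
  "series": [
    {"travel": [0.05, 0, 0], "dr": [0, 0, 0], "claw": 1.5},
    {"travel": [0.1, 0, 0], "dr": [0, 0, 0], "claw": 1.5},
    {"travel": [0.15, 0, 0], "dr": [0, 0, 0], "claw": 1.5},
    {"travel": [0.15, 0, 0], "dr": [0, 0, 0], "claw": 1.5}
  ]
}}

```text
time_s: 14.15
tool_pos: [0.5051, 0.1679, 0.0379]
tool_rot: [180.0, -0.0, -20.1]
force: [-0.4, 0.1, -1.4]
grip_width: 0.0198
```

{"method": "send_rows", "body": {
  "series": [
    {"travel": [0.05, 0, 0], "dr": [0, 0, 0], "claw": 1.5},
    {"travel": [0.1, 0, 0], "dr": [0, 0, 0], "claw": 1.5},
    {"travel": [0.1, 0, 0], "dr": [0, 0, 0], "claw": 1.5}
  ]
}}

```text
time_s: 14.4
tool_pos: [0.5061, 0.1676, 0.0379]
tool_rot: [180.0, -0.0, -20.1]
force: [0.4, -0.8, -2.1]
grip_width: 0.02
```

{"method": "send_rows", "body": {
  "series": [
    {"travel": [0.05, 0, 0], "dr": [0, 0, 0], "claw": 1.5},
    {"travel": [0.1, 0, 0], "dr": [0, 0, 0], "claw": 1.5},
    {"travel": [0.1, 0, 0], "dr": [0, 0, 0], "claw": 1.5}
  ]
}}

```text
time_s: 14.65
tool_pos: [0.507, 0.1672, 0.0379]
tool_rot: [180.0, -0.0, -20.1]
force: [0.5, -0.6, -0.9]
grip_width: 0.0198
```

{"method": "send_rows", "body": {
  "series": [
    {"travel": [0.05, 0, 0], "dr": [0, 0, 0], "claw": 1.5},
    {"travel": [0.1, 0, 0], "dr": [0, 0, 0], "claw": 1.5},
    {"travel": [0.1, 0, 0], "dr": [0, 0, 0], "claw": 1.5}
  ]
}}

```text
time_s: 14.9
tool_pos: [0.508, 0.1669, 0.0379]
tool_rot: [180.0, -0.0, -20.1]
force: [-0.6, -0.6, -0.5]
grip_width: 0.0198
```

{"method": "send_rows", "body": {
  "series": [
    {"travel": [0.05, 0, 0], "dr": [0, 0, 0], "claw": 1.5},
    {"travel": [0.1, 0, 0], "dr": [0, 0, 0], "claw": 1.5},
    {"travel": [0.1, 0, 0], "dr": [0, 0, 0], "claw": 1.5}
  ]
}}

```text
time_s: 15.15
tool_pos: [0.5089, 0.1666, 0.0379]
tool_rot: [180.0, -0.0, -20.1]
force: [-0.2, 0.5, -1.2]
grip_width: 0.02
```

```bash
python3 m.py w7
```

```text
steel [603. 338.] [423.6  28.2  41.4   3.1  69.8]
steel [623. 251.] [470.3  13.5  32.3  21.3  -6.6]
steel [263. 184.] [568.  174.8  22.6  19.7  69.9]
wood [326. 376.] [464.7 178.5 224.5  28.7  70. ]
wood [321. 253.] [524.8 160.3  56.5  39.8 -20. ]
[0.5088 0.1666 0.0379] [ 1.79993945e+02 -3.32365698e-03 -2.00877079e+01] [ 0.03632052 -0.02307449 -1.17156502]
```

{"method": "send_rows", "body": {
  "series": [
    {"travel": [0.05, 0, 0], "dr": [0, 0, 0], "claw": 1.5},
    {"travel": [0.1, 0, 0], "dr": [0, 0, 0], "claw": 1.5},
    {"travel": [0.1, 0, 0], "dr": [0, 0, 0], "claw": 1.5}
  ]
}}

```text
time_s: 15.45
tool_pos: [0.5097, 0.1663, 0.0379]
tool_rot: [180.0, 0.0, -20.1]
force: [0.1, -0.3, -1.1]
grip_width: 0.02
```

{"method": "send_rows", "body": {
  "series": [
    {"travel": [0.05, 0, 0], "dr": [0, 0, 0], "claw": 1.5},
    {"travel": [0.1, 0, 0], "dr": [0, 0, 0], "claw": 1.5},
    {"travel": [0.1, 0, 0], "dr": [0, 0, 0], "claw": 1.5}
  ]
}}

```text
time_s: 15.7
tool_pos: [0.5098, 0.1662, 0.0377]
tool_rot: [180.0, 0.1, -20.1]
force: [-3.5, 0.6, 0.8]
grip_width: 0.0199
```

Contact: about 3.6 N. I press slightly more and hold.

{"method": "send_rows", "body": {
  "series": [
    {"travel": [0.05, 0, 0], "dr": [0, 0, 0], "claw": 1.5},
    {"travel": [0.08, 0, 0], "dr": [0, 0, 0], "claw": 1.5},
    {"travel": [0.08, 0, 0], "dr": [0, 0, 0], "claw": 1.5},
    {"travel": [0.08, 0, 0], "dr": [0, 0, 0], "claw": 1.5},
    {"travel": [0.08, 0, 0], "dr": [0, 0, 0], "claw": 1.5},
    {"travel": [0.08, 0, 0], "dr": [0, 0, 0], "claw": 1.5}
  ]
}}

```text
time_s: 16.2
tool_pos: [0.5099, 0.1662, 0.0377]
tool_rot: [179.9, 0.2, -20.0]
force: [-6.5, 1.8, 2.5]
grip_width: 0.0195
```

{"method": "send_rows", "body": {
  "series": [
    {"travel": [0, 0, 0], "dr": [0, 0, 0], "claw": 1.5},
    {"travel": [0, 0, 0], "dr": [0, 0, 0], "claw": 1.5},
    {"travel": [0, 0, 0], "dr": [0, 0, 0], "claw": 1.5},
    {"travel": [0, 0, 0], "dr": [0, 0, 0], "claw": 1.5},
    {"travel": [0, 0, 0], "dr": [0, 0, 0], "claw": 1.5},
    {"travel": [0, 0, 0], "dr": [0, 0, 0], "claw": 1.5},
    {"travel": [0, 0, 0], "dr": [0, 0, 0], "claw": 1.5},
    {"travel": [0, 0, 0], "dr": [0, 0, 0], "claw": 1.5}
  ]
}}

```text
time_s: 16.87
tool_pos: [0.5099, 0.1662, 0.0377]
tool_rot: [179.9, 0.1, -20.0]
force: [-5.5, 0.6, 2.2]
grip_width: 0.0198
```

```bash
python3 m.py w8
```

```text
steel [604. 338.] [424.5  27.3  40.5   3.2  69.8]
steel [623. 252.] [470.9  13.3  31.3  21.3  -6.4]
steel [263. 186.] [567.8 174.9  22.6  20.2  70. ]
wood [326. 376.] [465.5 178.1 224.7  28.7  70. ]
wood [321. 253.] [525.5 160.   56.1  39.9 -20. ]
[0.5099 0.1662 0.0377] [ 1.79939764e+02  1.51180262e-01 -2.00445323e+01] [-5.11269298  0.66380773  3.04335313]
```

View pics/w8.png

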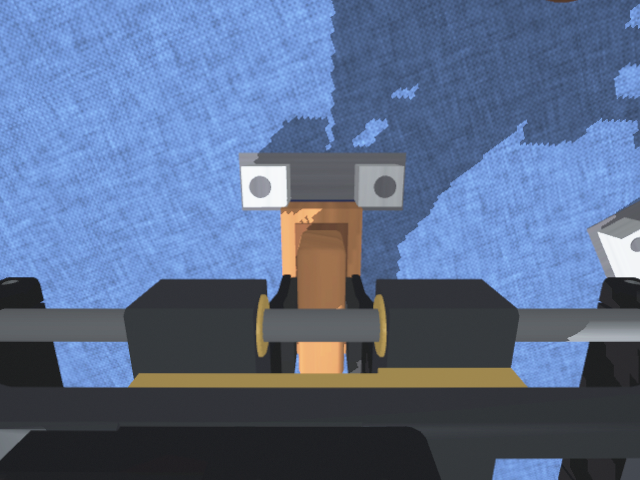

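The block stands centred against both jaws: the jaws' outer edges are at px 240 and 405, and the block spans 281–361. It was held at about 5–6 N for over 1 s. Now I back off, lift, and carry it to the tray.

{"method": "send_rows", "body": {
  "series": [
    {"travel": [-1, 0, 0], "dr": [0, 0, 0], "claw": 1.5},
    {"travel": [-2.5, 0, 0], "dr": [0, 0, 0], "claw": 1.5},
    {"travel": [-3, 0, -2], "dr": [0, 0, 0], "claw": 1.5},
    {"travel": [-3, 0, -5], "dr": [0, 0, 0], "claw": 1.5},
    {"travel": [-3, 1, -8], "dr": [0, 0, 0], "claw": 1.5},
    {"travel": [-2, 4, -8], "dr": [0, 0, -3], "claw": 1.5},
    {"travel": [0, 8, -8], "dr": [0, 0, -6], "claw": 1.5},
    {"travel": [2, 12, -8], "dr": [0, 0, -9], "claw": 1.5},
    {"travel": [3.5, 16, -8], "dr": [0, 0, -12], "claw": 1.5},
    {"travel": [5, 20, -8], "dr": [0, 0, -15], "claw": 1.5},
    {"travel": [6.5, 24, -8], "dr": [0, 0, -18], "claw": 1.5},
    {"travel": [8, 28, -8], "dr": [0, 0, -21], "claw": 1.5}
  ]
}}

```text
time_s: 17.92
tool_pos: [0.4903, -0.1168, 0.1183]
tool_rot: [179.9, -0.1, 1.1]
force: [1.3, 0.0, -1.2]
grip_width: 0.0198
```

```bash
python3 - <<'E'
from h import *
go(.483,-.354,.1,14)
E
```

```text
t 17.92 travel [-1.17 23.7   1.86] dr [  0.09  -0.12 -12.94]
```

{"method": "send_rows", "body": {
  "series": [
    {"travel": [0, 3.5, 0], "dr": [0, 0, -2], "claw": 1.5},
    {"travel": [-0.5, 7, 0], "dr": [0, 0, -5], "claw": 1.5},
    {"travel": [-0.8, 10.5, 0], "dr": [0, 0, -8], "claw": 1.5},
    {"travel": [-1, 14, 0], "dr": [0, 0, -11], "claw": 1.5},
    {"travel": [-1, 17, 0], "dr": [0, 0, -13], "claw": 1.5},
    {"travel": [-1, 20, 0], "dr": [0, 0, -13], "claw": 1.5},
    {"travel": [-1, 22, 1], "dr": [0, 0, -13], "claw": 1.5},
    {"travel": [-1, 22.5, 1], "dr": [0, 0, -13], "claw": 1.5},
    {"travel": [-1, 22.5, 1], "dr": [0, 0, -13], "claw": 1.5},
    {"travel": [-1, 22.5, 1], "dr": [0, 0, -13], "claw": 1.5},
    {"travel": [-1, 22.5, 1], "dr": [0, 0, -13], "claw": 1.5}
  ]
}}

```text
time_s: 18.83
tool_pos: [0.4847, -0.3377, 0.1082]
tool_rot: [-180.0, -0.0, 14.0]
force: [-0.0, -0.2, -1.2]
grip_width: 0.0201
```

```bash
python3 m.py w9; python3 - <<'E'
from h import *
go(.483,-.354,.1,14)
E
```

```text
steel [50. 53.] [ 563.6 -139.8   64.6   22.1   15.1]
steel [151.  51.] [ 580.6 -202.5   64.6   22.3   15.4]
wood [326. 376.] [ 441.3 -352.2  224.3   28.6  -75.9]
wood [601. 275.] [ 525.  -478.2   36.2   32.1  -71.1]
wood [348. 245.] [ 501.4 -346.1  109.3   74.8   14.1]
[ 0.4848 -0.3377  0.1083] [-1.79994307e+02 -5.00428068e-02  1.40627460e+01] [-0.46302339  0.54424491 -0.87876332]
t 18.88 travel [-0.57  1.53  0.83] dr [-0.01 -0.05  0.06]
```

View pics/w9.png

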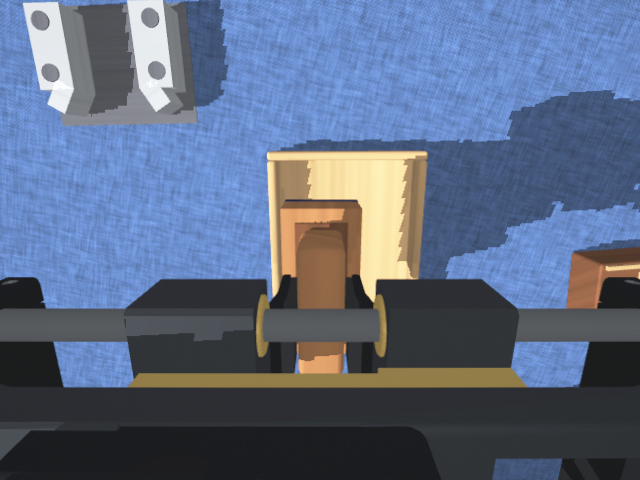

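The tray rim is at px (268–427,153) and the block is at 321, so it needs about 15 mm to the right. That matches the computed target. I lower it.

{"method": "send_rows", "body": {
  "series": [
    {"travel": [-0.3, 1, 0], "dr": [0, 0, 0], "claw": 1.5},
    {"travel": [-0.6, 1.5, 0.5], "dr": [0, 0, 0], "claw": 1.5},
    {"travel": [-0.6, 1.5, 1.5], "dr": [0, 0, 0], "claw": 1.5},
    {"travel": [-0.6, 1.5, 3], "dr": [0, 0, 0], "claw": 1.5},
    {"travel": [-0.6, 1.5, 4.3], "dr": [0, 0, 0], "claw": 1.5},
    {"travel": [-0.6, 1.5, 5.3], "dr": [0, 0, 0], "claw": 1.5},
    {"travel": [-0.6, 1.5, 5.9], "dr": [0, 0, 0], "claw": 1.5},
    {"travel": [-0.6, 1.5, 6.2], "dr": [0, 0, 0], "claw": 1.5},
    {"travel": [-0.6, 1.5, 6.3], "dr": [0, 0, 0], "claw": 1.5},
    {"travel": [-0.6, 1.5, 6.3], "dr": [0, 0, 0], "claw": 1.5},
    {"travel": [-0.6, 1.5, 6.3], "dr": [0, 0, 0], "claw": 1.5}
  ]
}}

```text
time_s: 19.8
tool_pos: [0.4822, -0.3559, 0.0456]
tool_rot: [179.9, -0.0, 13.9]
force: [-0.3, -0.4, -0.4]
grip_width: 0.0196
```

{"method": "send_rows", "body": {
  "series": [
    {"travel": [0, 0, 0.1], "dr": [0, 0, 0], "claw": 1.5},
    {"travel": [0, 0, 0.2], "dr": [0, 0, 0], "claw": 1.5},
    {"travel": [0, 0, 0.2], "dr": [0, 0, 0], "claw": 1.5},
    {"travel": [0, 0, 0.2], "dr": [0, 0, 0], "claw": 1.5}
  ]
}}

```text
time_s: 20.13
tool_pos: [0.4819, -0.3558, 0.0433]
tool_rot: [180.0, -0.0, 13.9]
force: [0.2, 0.0, -0.3]
grip_width: 0.0197
```

{"method": "send_rows", "body": {
  "series": [
    {"travel": [0, 0, 0.05], "dr": [0, 0, 0], "claw": 1.5},
    {"travel": [0, 0, 0.1], "dr": [0, 0, 0], "claw": 1.5},
    {"travel": [0, 0, 0.1], "dr": [0, 0, 0], "claw": 1.5}
  ]
}}

```text
time_s: 20.38
tool_pos: [0.482, -0.3559, 0.0432]
tool_rot: [180.0, -0.0, 13.9]
force: [-1.5, 1.0, 5.7]
grip_width: 0.0199
```

The block is in contact with the tray floor. I release it and rise.

{"method": "send_rows", "body": {
  "series": [
    {"travel": [0, 0, 0], "dr": [0, 0, 0], "claw": 3},
    {"travel": [0, 0, 0], "dr": [0, 0, 0], "claw": 4},
    {"travel": [0, 0, 0], "dr": [0, 0, 0], "claw": 5},
    {"travel": [0, 0, 0], "dr": [0, 0, 0], "claw": 6},
    {"travel": [0, 0, 0], "dr": [0, 0, 0], "claw": 6},
    {"travel": [0, 0, 0], "dr": [0, 0, 0], "claw": 6},
    {"travel": [0, 0, 0], "dr": [0, 0, 0], "claw": 6}
  ]
}}

```text
time_s: 20.97
tool_pos: [0.4816, -0.3556, 0.0418]
tool_rot: [180.0, 0.0, 13.9]
force: [-0.3, -0.1, -1.4]
grip_width: 0.0566
```

{"method": "send_rows", "body": {
  "series": [
    {"travel": [0, 0, -1], "dr": [0, 0, 0], "claw": 6},
    {"travel": [0, 0, -2.5], "dr": [0, 0, 0], "claw": 6},
    {"travel": [0, 0, -5], "dr": [0, 0, 0], "claw": 6},
    {"travel": [-2, 0, -8], "dr": [0, 0, 0], "claw": 6},
    {"travel": [-4, 0, -12], "dr": [0, 0, 0], "claw": 6},
    {"travel": [-6, 0, -15], "dr": [0, 0, 0], "claw": 6},
    {"travel": [-6, 0, -15], "dr": [0, 0, 0], "claw": 6},
    {"travel": [-6, 0, -15], "dr": [0, 0, 0], "claw": 6},
    {"travel": [-6, 0, -15], "dr": [0, 0, 0], "claw": 6}
  ]
}}

```text
time_s: 21.72
tool_pos: [0.4236, -0.3697, 0.1923]
tool_rot: [180.0, -0.0, 13.9]
force: [0.3, 1.0, -0.8]
grip_width: 0.0602
```

```bash
python3 - <<'E'
from h import *
c=env.calibration('wrist')
a=env.read_camera('wrist');b=env.read_camera('top')
H,S,V=cv2.split(cv2.cvtColor(b,cv2.COLOR_BGR2HSV))
w=(H<25)&(S>60)&(V>50);w[:110]=0
for k in blobs(w,150,9000): print('wood',np.round(k.reshape(-1,2).mean(0)),rect('top',k,.025))
for k in blobs((S<40)&(V>190),400,3000): print(rect('top',k,.024))
cv2.imwrite('pics/end.png',np.hstack([cv2.resize(a,(400,300)),cv2.resize(b,(400,300))]))
E
```

```text
wood [590. 297.] [ 519.  -596.1  130.6   52.1  -71.5]
wood [478. 314.] [ 482.6 -352.7  149.8  115.1   14.3]
wood [318. 245.] [627.8  -4.4  55.1  53.2 -62.8]
wood [ 42. 245.] [620.2 597.5 109.1 103.6 -73. ]
wood [596. 216.] [ 697.7 -616.1  123.1  111.7  -61.3]
wood [158. 203.] [717.5 349.7  83.6  82.6   9.4]
[ 724.3 -374.8   62.4   60.4  -45.7]
[1061.4  165.8  148.3   30.6  -61.7]
[1115.  -249.5  119.7   95.3   17.1]
[1135.2 -650.8  168.3  126.5  -89.7]
[1181.1 -117.9  241.6   26.5  -89.4]
```

View pics/end.png

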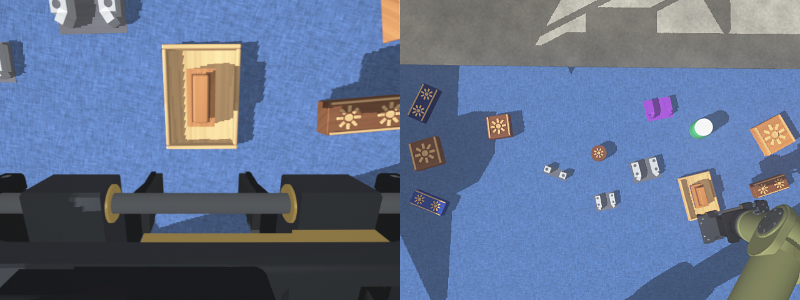

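The block lies flat in the middle of the tray (wrist view (200,95)), the gripper is clear of it, and the bystanders' positions haven't changed. I hand the job in.

```bash
python3 -c "
from cell import env
print(env.sign_off())"
```

```text
the job is handed in; nothing more can be done
None
```

I finished the whole sequence and handed the job in at about 22 s of the 70 s allowed; no verdict is reported.

- **Go gauge:** I used the larger steel gauge, not the purple one or the small decoy. The block went in through the flared mouth at table level and right through, to about 80 mm past the gauge's middle. I saw no side force at the stops along the way.
- **No-go gauge:** The block was held centred against the jaws to within about 1 mm and square to within 0.3°. They stopped it, with a measured 3.6 to 6.7 N for over 1 s.
- **Tray:** I lowered the block until it touched the floor (about 6 N) and then let go. The last pictures show it flat in the middle of the tray with the gripper clear. The round block, square block and jar measure within 0.2 mm of where they started.
- **Disagreement:** My first estimate of where the block sat in the grip put it 4–5 mm too far forward, because the camera saw its front face as well. The contact point showed it was nearer 1 mm, so I came up to the jaws in 1 mm steps.

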